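# Lock the watch-charging post into the charging station

### The job

Pick up the loose ribbed watch-charging post and set it upright into the round collar on the walnut charging station with its two lugs down in the collar's two slots. Gently press it down against the spring, twist it a quarter turn clockwise (seen from above) to the stop, and let go so that it springs up and clicks locked. Do not force it, and leave the phone, egg, key and incense holder where they are.

Things in the scene. Friction and masses are not known exactly. Their poses are not given: they have to be found in the camera images.
- post: The loose watch-charging post, grey plastic, about 150 g, 62 mm tall, standing upright on the table. Origin: centre of its underside; z up along its axis. Its lower part is a spigot 36 mm in diameter, z = 0 to 24 mm, foot tapered to 30 mm over the lowest 6 mm. A half turn about z looks the same.
- post_grip (a point): Point on the post's axis, 46 mm above its underside, in the round ribbed grip, 44 mm in diameter from 24 to 62 mm above the underside. Grip here at any yaw.
- post_lugs (a point): Point on the post's axis 7 mm above its underside, at the mid height of its two bayonet lugs. They stick out along the post's own +x and -x to 27 mm from the axis, each 9 mm wide and 6 mm tall (4 to 10 mm above the underside).
- station: The walnut charging station, fixed: slab 180 (x) x 240 (y) x 25 mm, origin at the centre of its underside. On its -y end sits the bayonet collar (see the points); on its +y end a tilting phone cradle with a small ribbed side knob, up to 120 mm above the table, not needed. Post and station (collar and spring plate too) must never press on each other with more than 60 N, all contacts added up.
- socket (a point): Point on the slab's top (25 mm above the table) on the collar's axis; axes parallel to the station's. The collar is a dark steel ring, 72 mm outer diameter, 22 mm high, bore 39 mm, with a channel under its roof out to 29 mm from the axis. Its spring plate bottoms rigidly when the post's underside is 1 mm above this point; the lugs clear the roof for turning below 3 mm.
- collar_top (a point): Centre of the collar's mouth, 22 mm above socket, same axes. Two opposite slots 13 mm wide cut the roof, roughly along +x and -x, but the collar was fitted by hand and may be turned up to 0.6 rad either way (it sits tight): find the slots by feel or by eye. With the lugs resting on the roof beside the slots the post's underside is 18 mm above socket.
- spring_top (a point): Centre of the brass spring plate's top when unpressed, 9 mm above socket: the post's underside rests here with the lugs in the slots, still above the roof's lower face. The spring pushes up with about 3 N here and 1 N more per mm pressed (9 N at 3 mm above socket).
- locked (a point): Where the post's underside stands when locked, 6 mm above socket. Pressed down, the post turns from the slots only clockwise seen from above (negative yaw), about 94 degrees from the slots' middle to a rigid stop. There the roof has a recess 12 mm wide, 90 degrees from the slots, into which the lugs spring up when let go; ease off at 0.3 N m.
- phone: Phone in a navy silicone case, 74 x 152 x 11 mm, lying flat, origin at the centre of its underside; leave alone.
- egg: Jade stone worry egg standing on its flattened end, 41 mm in diameter, 52 mm tall, origin at the centre of its underside; leave alone.
- incense: Small brown ceramic incense holder, 68 mm in diameter, 31 mm tall, origin at the centre of its underside; leave alone.
- key: Brass padlock key 46 mm long, 20 mm wide at its bow, 4 mm thick, lying on the station's slab near the front edge, origin in the bow; leave alone.

How it is judged (in metres and radians):
On the way:
1. the post's lugs are down in the collar's slots (z of post in the frame of socket below 0.0115 m and horizontal distance between post and socket below 0.004 m and angle between the x axis of post and the x axis of station, either way round below 0.8 rad and angle between post's own z axis and vertical below 0.12 rad), for 0.05 s.
At the end, for the whole second after the job is handed in: The post stands upright (within 0.08 rad) and still on the collar's axis (within 3 mm), a quarter turn from the slots (its lugs within 0.75 rad of the station's y axis), its underside sprung up into the locked height, 4.5 to 7.5 mm above the slab's top (z of post in the frame of socket between 0.0045 and 0.0075 m and horizontal distance between post and socket below 0.003 m and angle between the x axis of post and the y axis of station, either way round below 0.75 rad and angle between post's own z axis and vertical below 0.08 rad and linear speed of post below 0.02 m/s and angular speed of post below 0.2 rad/s); the robot touches nothing.
It fails at once if the post and the station press on each other with more than 60 N in all (contact force between post and station above 60 N).
It fails at once if the phone, egg, incense holder or key is moved by more than 15 mm (distance of any of phone, egg, incense, key from where it was at the start of the episode above 0.015 m).
It also fails if it takes over 72 s, if anything falls off the work surface, if the arm or the gripper's body presses on something with over 40 N, if the wrist force passes 120 N, or if a joint passes its speed limit or range.

### The arm

A 6-joint arm with a two-finger parallel gripper is mounted at the origin on the work surface. World frame = base frame: x ahead of the robot, y to its left, z up, the work surface at z = 0. Lengths are in m, angles in degrees, forces in N, time in s.
With the tool pointing down it reaches from about 0.3 to 0.75 m from the base axis. Payload 8.5 kg.
Tool frame: the origin (TCP) lies at the very end of the fingers, on their centre line; the grasp point (between the pads) lies 19 mm behind it; x points along the fingers, y is the direction in which the jaws open and shut, and the axes are right-handed (so a half turn about x gives the same grasp; the last joint's range is limited). The gripper opens to 85 mm and grips with 20 to 120 N. Pads are 22 mm wide; open, the fingers measure 114 mm over their backs; the gripper's body (76 mm by 85 mm) begins 54 mm behind the grasp point. The pads swing forward as they close: fully open they stand 13 mm farther back than shut.
Start: joints at [-79.429, 21.807, 74.336, -0, 83.858, -12.336], TCP at [0.214, -0.507, 0.231] pointing down, gripper open.
Joint ranges: [-178.18, 178.18], [-50.72, 133.34], [12.68, 142.11], [-81.47, 261.47], [9.98, 163.14], [-165.26, 165.26]. Speed limits (degrees/s): [136.94, 136.94, 180, 180, 180, 180].

### API

Orientations are given as a 3x3 rotation matrix whose columns are the frame's x, y, z axes.
In Python, from rig import sensors, cams, env gives the robot as it stands.
- The arm moves only by the shell command python3 -m crank 'ROWS' [FORCE]. ROWS is a JSON object of lists of equal length, an entry for each row: "hand": the closure in counts, from 0 (fully open) to 255 (shut); "translation": the shift along the tool's x, y, z in m, a list of three; "dr": the turn, a rotation vector about the tool's x, y, z in rad, a list of three. A call has 1 to 5 rows; each row is the pose to reach, as a shift and turn from the pose commanded when the call began, along the tool's axes at that moment; what a row does not reach only later rows make up. A row lasts 1/10 s, in which the tool goes at most 50 mm and 8.59 degrees, less where a joint would pass 70% of its speed; a pose out of reach is approached as far as the arm can. A call with a gripper value outside its range is refused whole. The fingers move at their own pace and stop on an object; FORCE is the grip in N (left out, the last holds). Time passes only in rows, so rows that repeat a pose let the fingers close. It gives the time, the measured TCP pose, the force and the opening at its end, in the units of the state.
- sensors.observe(): the state, without advancing time (a new reading comes with each control period).
- cams.get_image(name): name is "scene" or "top"; returns (picture, depth): 400x640x3 uint8, blue, green, red; 400x640 float32, m along the optical axis (not along the pixel's ray), 0 where there is no reading.
- cams.calibration(name): a dict with "vertical_fov" (degrees; the focal length in pixels is half the picture's height over the tangent of half this angle, whatever the lens; pixels are square), "cx", "cy" (the principal point, pixels), "extrinsics" (4x4, takes a point from camera to world coordinates). Camera axes: x right, y down, z forward; pixel columns grow to the right and rows downward; lengths in m; the calibration is good to about 2 mm. A picture is of the moment at which its call begins. calibration takes no time and is no camera call.
- env.close_job(): hands the job in, once; it reports no verdict.
The state is a dict: "time_s": time; "q": joint angles; "qvel": joint speeds; "joint_efforts": joint torques, N m; "position": TCP position; "tool_rot": TCP orientation; "ft_force": force on the tool from outside, world axes, zero at the start; "wrist_torque": the same for the moment, N m; "grip_width": finger opening in m.
Only numpy, scipy, OpenCV 4.12 (cv2) and the standard library are available. Lean on these libraries where they do the work, as an engineer would, in place of code of your own. Each camera call takes 0.05 s, during which the arm holds its last target. There are 200 camera calls.

## Working session

There is one attempt and no reset: what is moved stays moved. The work goes in short steps, Python scripts to look and compute and a shell command to move; the robot and the scene stay as the last step left them, time stands still between calls to the robot, and variables do not carry over. Pictures are saved under pics/ and viewed, about 8 in all and at most 12, crops included, and the job is handed in when it is done.

```bash
ls; mkdir -p pics; python3 - <<'E'
from rig import sensors,cams
import cv2,numpy as np
s=sensors.observe();print(s)
for n in("scene","top"):
    p,d=cams.get_image(n);cv2.imwrite(f"pics/{n}0.png",p);np.save(f"pics/{n}0.npy",d);print(n,cams.calibration(n))
E
```

```text
pics
{'time_s': 0.0, 'q': array([-7.94311865e+01,  2.18405481e+01,  7.43875024e+01, -1.20286366e-03,
        8.38589715e+01, -1.23371176e+01]), 'qvel': array([-0.07798652, -0.07690249, -0.11772   ,  0.0480716 , -0.02826464,
       -0.09087597]), 'joint_efforts': array([ 8.11475402e-04, -4.48459017e+01, -2.31278104e+01, -6.04998309e-05,
        4.79783586e-03,  6.06723546e-06]), 'position': array([ 0.21399206, -0.50631884,  0.23069975]), 'tool_rot': array([[-2.99095642e-04,  3.89221168e-01, -9.21144285e-01],
       [ 1.48922487e-03, -9.21143131e-01, -3.89221164e-01],
       [-9.99998846e-01, -1.48820533e-03, -3.04127948e-04]]), 'ft_force': array([-1.12897368,  0.14715217,  0.59991206]), 'wrist_torque': array([-0.02102694,  0.03160498,  0.0226602 ]), 'grip_width': 0.08574666404681829}
scene {'vertical_fov': 54.76472782775482, 'cx': 322.12039719335604, 'cy': 199.02128319452652, 'extrinsics': array([[-0.3955046 ,  0.7007625 , -0.59372387,  1.04830159],
       [ 0.91836789,  0.29237642, -0.26667665,  0.23674381],
       [-0.01328614, -0.65072878, -0.759194  ,  0.72916247],
       [ 0.        ,  0.        ,  0.        ,  1.        ]])}
top {'vertical_fov': 52.260181914018446, 'cx': 333.03619451616606, 'cy': 205.15216793583275, 'extrinsics': array([[-0.01491228, -0.9996801 ,  0.02042865,  0.51483552],
       [-0.99986548,  0.01476927, -0.00713348, -0.01134375],
       [ 0.00682948, -0.02053228, -0.99976586,  0.89757446],
       [ 0.        ,  0.        ,  0.        ,  1.        ]])}
```

View pics/top0.png

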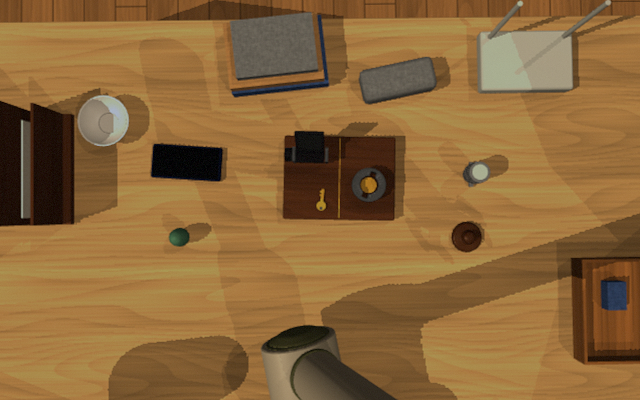

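View pics/scene0.png

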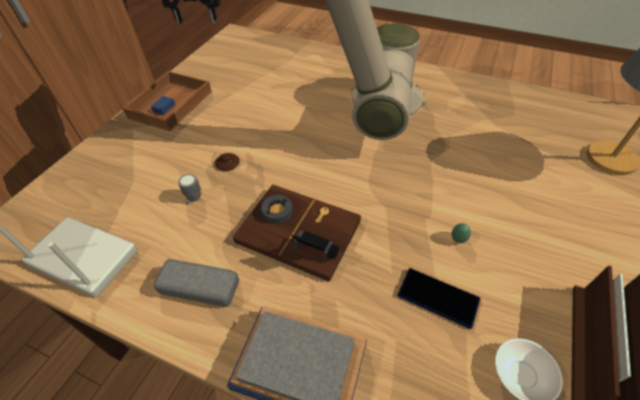

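The top view shows the collar at about (369,185), the post at (478,173), the incense holder at (467,237), the phone at (187,162), the egg at (179,237) and the key at (321,200). In the scene view the post is at (190,187) and the collar at (276,208). Next I'll measure by depth and zoom in.

```bash
cat > h.py <<'E'
import numpy as np,cv2
from rig import cams
def cloud(n,d):
    c=cams.calibration(n);f=200/np.tan(np.radians(c["vertical_fov"]/2))
    v,u=np.mgrid[:400,:640];P=np.stack([(u-c["cx"])/f*d,(v-c["cy"])/f*d,d],-1)
    E=c["extrinsics"];return P@E[:3,:3].T+E[:3,3]
def proj(n,X):
    c=cams.calibration(n);f=200/np.tan(np.radians(c["vertical_fov"]/2));E=c["extrinsics"]
    p=(np.atleast_2d(X)-E[:3,3])@E[:3,:3];return p[:,:2]/p[:,2:]*f+[c["cx"],c["cy"]]
E
python3 - <<'E'
from h import *
d=np.load("pics/top0.npy");p=cv2.imread("pics/top0.png");P=cloud("top",d)
def reg(n,u0,u1,v0,v1,z0,z1,P=P):
    Q=P[v0:v1,u0:u1].reshape(-1,3);Q=Q[(Q[:,2]>z0)&(Q[:,2]<z1)]
    c,r=cv2.minEnclosingCircle(Q[:,:2].astype(np.float32));print(n,len(Q),"mec",np.round(c,4),round(r,4),"mean",Q.mean(0).round(4))
reg("table",420,450,160,200,-.1,.1)
reg("collar",345,395,160,210,.042,.055)
reg("post",455,500,155,195,.055,.075)
reg("incense",445,490,215,260,.012,.05)
Q=P[130:225,275:405].reshape(-1,3);Q=Q[(Q[:,2]>.018)&(Q[:,2]<.032)]
print("slab",cv2.minAreaRect((Q[:,:2]*1000).astype(np.float32)))
ds=np.load("pics/scene0.npy");S=cloud("scene",ds);reg("s_collar",240,310,180,235,.042,.055,S);reg("s_post",170,210,165,210,.055,.075,S)
ps=cv2.imread("pics/scene0.png")
def z(i,u,v,w=32):return cv2.resize(i[v-w:v+w,u-w:u+w],(390,390),interpolation=cv2.INTER_CUBIC)
g=np.vstack([np.hstack([z(p,369,185,24),z(p,478,173,24)]),]);
g2=np.hstack([z(ps,276,208,24),z(ps,190,187,24)])
g=cv2.convertScaleAbs(np.vstack([g,g2]),alpha=1.8);cv2.imwrite("pics/zoom.png",cv2.resize(g,(600,600)))
E
```

```text
table 1193 mec [ 0.5865 -0.2427] 0.0537 mean [ 5.866e-01 -2.427e-01 -2.000e-04]
collar 584 mec [ 0.5744 -0.0937] 0.0359 mean [ 0.574  -0.0934  0.0468]
post 376 mec [ 0.596  -0.3201] 0.0227 mean [ 0.5955 -0.3193  0.0618]
incense 498 mec [ 0.4596 -0.3075] 0.0311 mean [ 0.4604 -0.3067  0.0182]
slab ((591.2860717773438, -32.268592834472656), (240.40679931640625, 180.17575073242188), 88.16072845458984)
s_collar 435 mec [ 0.5896 -0.0611] 0.0703 mean [ 0.5766 -0.0894  0.0462]
s_post 225 mec [ 0.5969 -0.3169] 0.0235 mean [ 0.5989 -0.3155  0.061 ]
```

View pics/zoom.png

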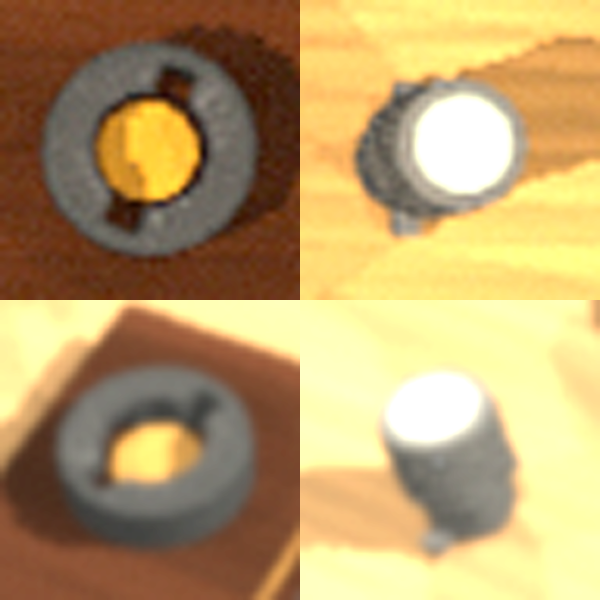

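Top left of the zoom, the collar slots run from (122,215) to (178,82), so they point at a world yaw of about -24°. Top right, the post's lugs are at (403,88) and (406,222), a world yaw of about 0°. I'll start toward a hover with tool y along world x while I refine the lug yaw.

```bash
python3 -m crank '{"hand":[0,0,0,0,0],"translation":[[0,-0.002,-0.042],[0,-0.004,-0.084],[0,-0.006,-0.126],[0,-0.008,-0.168],[0,-0.011,-0.21]],"dr":[[-0.14,0,0],[-0.28,0,0],[-0.42,0,0],[-0.56,0,0],[-0.70,0,0]]}' 40
cat >> h.py <<'E'
from rig import sensors
def go(x,y,z,yaw_y):  # shift in tool axes and turn about tool x to put TCP at x,y,z with tool y at yaw_y deg
    s=sensors.observe();R=s["tool_rot"];a=np.radians(yaw_y)
    G=np.array([[0,np.cos(a),np.sin(a)],[0,np.sin(a),-np.cos(a)],[-1,0,0]])
    print("shift",(R.T@(np.array([x,y,z])-s["position"])).round(4),"dr",cv2.Rodrigues(R.T@G)[0].ravel().round(4))
E
python3 - <<'E'
from h import *
go(.596,-.320,.16,0)
# lug/slot yaw estimate: overlay model outlines
p=cv2.imread("pics/top0.png");K=12
def draw(cx,cy,w,base,yaws,z,r0,r1,hw):
    out=[]
    for y in yaws:
        im=cv2.resize(p[cy-w:cy+w,cx-w:cx+w],None,fx=K,fy=K,interpolation=cv2.INTER_CUBIC);im=cv2.convertScaleAbs(im,alpha=1.6)
        a=np.radians(y);R=np.array([[np.cos(a),-np.sin(a)],[np.sin(a),np.cos(a)]])
        for s in(1,-1):
            q=np.array([[r0,-hw],[r1,-hw],[r1,hw],[r0,hw]])*s@R.T+base
            uv=(proj("top",np.c_[q,np.full(4,z)])-[cx-w,cy-w]+.5)*K
            cv2.polylines(im,[uv.astype(int)],True,(0,0,255),1)
        out.append(cv2.resize(im,(390,390)))
    return np.hstack(out)
g=np.vstack([draw(369,185,18,[.5744,-.0937],[-24,-20],.047,.0195,.029,.0065)[:290+100],draw(472,173,18,[.5955,-.320],[0,6],.010,.018,.027,.0045)])
cv2.imwrite("pics/ov.png",cv2.resize(g,(600,600)))
E
```

```text
time_s: 0.6
position: [0.4046, -0.4137, 0.231]
tool_rot: [[-0.0, 0.894, -0.449], [0.001, -0.449, -0.894], [-1.0, -0.001, -0.0]]
ft_force: [-0.3, -0.8, -0.3]
grip_width: 0.0855
shift [ 0.071   0.1291 -0.1696] dr [-0.4653 -0.0005  0.0005]
```

View pics/ov.png

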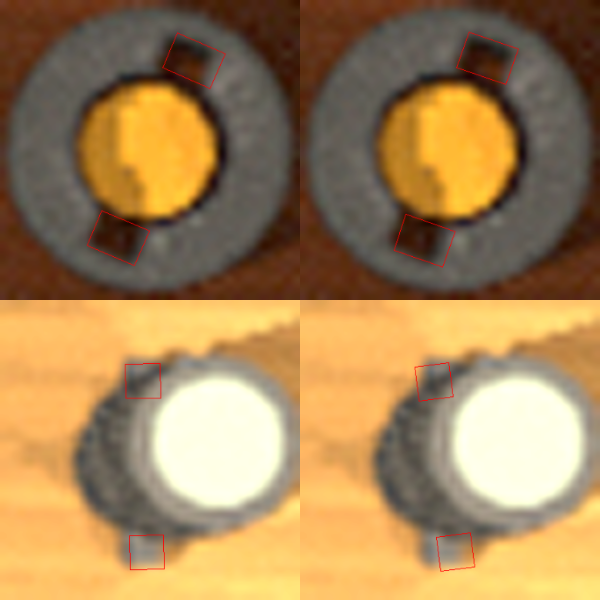

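Slots fit best at about -22°, with the collar centre at about (0.575,-0.093). The post's lugs fit at about +2°. So the post needs about a -24° turn.

```bash
python3 -m crank '{"hand":[0,0,0,0,0],"translation":[[0.015,0.03,-0.04],[0.03,0.06,-0.08],[0.05,0.1,-0.13],[0.065,0.129,-0.1695],[0.071,0.129,-0.1695]],"dr":[[-0.12,0,0],[-0.24,0,0],[-0.36,0,0],[-0.465,0,0],[-0.465,0,0]]}'; python3 -c "
from h import *
go(.5965,-.3195,.029,0)"
```

```text
time_s: 1.1
position: [0.5978, -0.3195, 0.1585]
tool_rot: [[-0.001, 1.0, -0.0], [0.001, -0.0, -1.0], [-1.0, -0.001, -0.001]]
ft_force: [-0.2, -0.4, -0.8]
grip_width: 0.0853
shift [ 0.1295 -0.0012  0.0002] dr [-0.     -0.0014  0.0007]
```

```bash
python3 -m crank '{"hand":[0,0,0,0,0],"translation":[[0.04,-0.001,0],[0.08,-0.001,0],[0.11,-0.001,0],[0.129,-0.001,0],[0.129,-0.001,0]],"dr":[[0,0,0],[0,0,0],[0,0,0],[0,0,0],[0,0,0]]}'; python3 -m crank '{"hand":[60,100,140,180,220],"translation":[[0,0,0],[0,0,0],[0,0,0],[0,0,0],[0,0,0]],"dr":[[0,0,0],[0,0,0],[0,0,0],[0,0,0],[0,0,0]]}' 40;  python3 -m crank '{"hand":[255,255,255,255,255],"translation":[[0,0,0],[0,0,0],[0,0,0],[0,0,0],[0,0,0]],"dr":[[0,0,0],[0,0,0],[0,0,0],[0,0,0],[0,0,0]]}' 40
```

```text
time_s: 1.6
position: [0.5927, -0.3211, 0.0279]
tool_rot: [[-0.005, 1.0, -0.006], [0.004, -0.006, -1.0], [-1.0, -0.005, -0.004]]
ft_force: [0.1, -0.4, 0.1]
grip_width: 0.0852
time_s: 2.1
position: [0.5946, -0.3227, 0.033]
tool_rot: [[0.002, 1.0, -0.006], [-0.002, -0.006, -1.0], [-1.0, 0.002, 0.002]]
ft_force: [0.0, 0.7, 6.8]
grip_width: 0.0432
time_s: 2.6
position: [0.5946, -0.3227, 0.033]
tool_rot: [[0.002, 1.0, -0.006], [-0.002, -0.006, -1.0], [-1.0, 0.002, 0.002]]
ft_force: [0.5, -0.2, 6.4]
grip_width: 0.0427
```

```bash
python3 -m crank '{"hand":[255,255,255,255,255],"translation":[[-0.02,0,0],[-0.05,0,0],[-0.08,0,0],[-0.1,0,0],[-0.1,0,0]],"dr":[[0,0,0],[0,0,0],[0,0,0],[0,0,0],[0,0,0]]}' 
python3 - <<'E'
from h import *
from rig import sensors
s=sensors.observe();print(s["position"],s["ft_force"],s["grip_width"])
p,d=cams.get_image("scene");u,v=proj("scene",s["position"])[0].astype(int);print(u,v)
a=cv2.resize(p[v-45:v+45,u-45:u+45],(500,500),interpolation=cv2.INTER_CUBIC);cv2.imwrite("pics/lift.png",cv2.convertScaleAbs(a,alpha=1.4))
go(.575,-.093,.133,-24)
E
```

```text
time_s: 3.1
position: [0.595, -0.3229, 0.1346]
tool_rot: [[0.005, 1.0, -0.006], [-0.004, -0.006, -1.0], [-1.0, 0.005, 0.004]]
ft_force: [0.3, -0.1, -1.9]
grip_width: 0.0431
[ 0.59501131 -0.32287646  0.13461185] [ 0.25129246 -0.09288136 -1.86000369] 0.043131170795625284
177 157
shift [-0.0012 -0.0207 -0.2292] dr [ 0.4129  0.0009 -0.002 ]
```

View pics/lift.png

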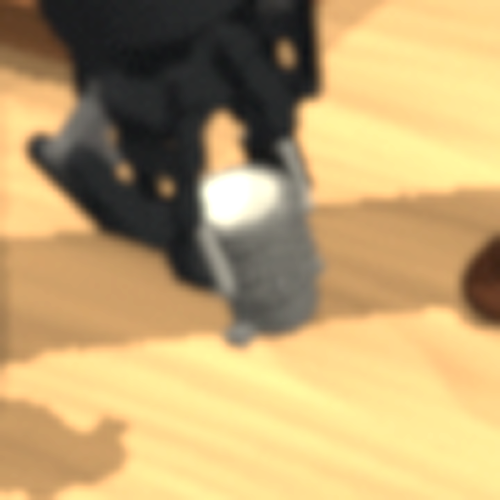

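The post hangs upright and centred between the pads, with one lug visible at (240,332) in the crop. Now I'll move above the collar and turn -24°.

```bash
python3 -m crank '{"hand":[255,255,255,255,255],"translation":[[0,-0.004,-0.045],[0,-0.008,-0.09],[0,-0.012,-0.14],[0,-0.017,-0.19],[0,-0.0205,-0.229]],"dr":[[0.1,0,0],[0.2,0,0],[0.3,0,0],[0.413,0,0],[0.413,0,0]]}' ; python3 -m crank '{"hand":[255,255],"translation":[[0,0,0],[0,0,0]],"dr":[[0,0,0],[0,0,0]]}'
cat > m.py <<'E'
from h import *
import sys
from scipy.optimize import least_squares
s=sensors.observe();print(s["position"].round(4),s["ft_force"].round(1),s["wrist_torque"].round(2))
p,d=cams.get_image("scene");S=cloud("scene",d).reshape(-1,3);t=s["position"]
q=S[(np.hypot(*(S[:,:2]-t[:2]).T)<.032)&(S[:,2]>t[2]-.03)&(S[:,2]<t[2]+.022)]
B=p.reshape(-1,3)[(np.hypot(*(S[:,:2]-t[:2]).T)<.032)&(S[:,2]>t[2]-.03)&(S[:,2]<t[2]+.022)]
q=q[B.max(1)>45]
for lo,hi,r in((-.028,-.012,.018),(-.006,.02,.022)):
    k=q[(q[:,2]-t[2]>lo)&(q[:,2]-t[2]<hi)]
    f=least_squares(lambda c:np.hypot(*(k[:,:2]-c).T)-r,t[:2],loss="soft_l1",f_scale=.0007);print("axis",f.x.round(4),"n",len(k),"rms",np.sqrt(np.mean(f.fun**2)).round(4))
k=S[(np.hypot(*(S[:,:2]-[.575,-.093]).T)<.04)&(abs(S[:,2]-.036)<.008)]
f=least_squares(lambda c:np.hypot(*(k[:,:2]-c).T)-.036,[.575,-.093],loss="soft_l1",f_scale=.0007);print("collar",f.x.round(4),len(k))
u,v=proj("scene",t)[0].astype(int);v+=15
a=cv2.resize(p[v-40:v+40,u-40:u+40],(500,500),interpolation=cv2.INTER_CUBIC);cv2.imwrite(sys.argv[1],cv2.convertScaleAbs(a,alpha=1.7))
E
python3 m.py pics/over.png
```

```text
time_s: 3.65
position: [0.5735, -0.0902, 0.1295]
tool_rot: [[-0.003, 0.913, -0.409], [0.002, -0.409, -0.913], [-1.0, -0.004, -0.0]]
ft_force: [-0.5, -0.3, -1.6]
grip_width: 0.0428
time_s: 3.85
position: [0.5744, -0.0923, 0.1301]
tool_rot: [[-0.002, 0.914, -0.405], [0.001, -0.405, -0.914], [-1.0, -0.002, 0.0]]
ft_force: [-0.3, -1.3, -1.1]
grip_width: 0.0428
[ 0.5744 -0.0923  0.1301] [-0.3 -1.3 -1.1] [-0.03 -0.03 -0.03]
axis [ 0.5769 -0.0896] n 95 rms 0.0033
axis [ 0.5764 -0.0889] n 190 rms 0.0025
collar [ 0.5934 -0.1014] 292
```

View pics/over.png

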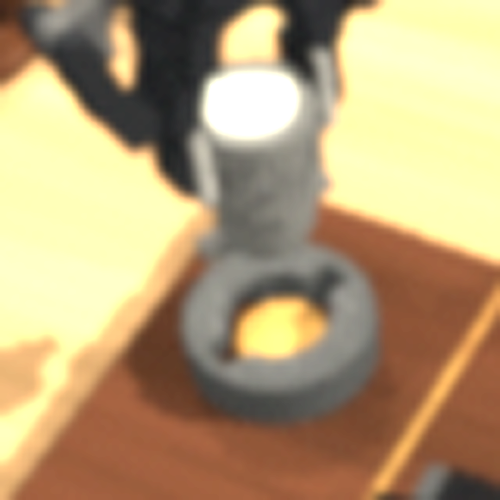

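```bash
python3 - <<'E'
from h import *
t=np.array([.5744,-.0923,.1301]);u,v=proj("scene",t)[0].astype(int);v+=15
f=lambda X:((proj("scene",X)-[u-40,v-40]+.5)*6.25).round(0)
print("posttop at TCP axis",f(t+[0,0,.029]),"lugs",[f(t+[c*.023*np.cos(np.radians(-22)),c*.023*np.sin(np.radians(-22)),-.026]) for c in(1,-1)],"foot",f(t-[0,0,.033]))
c=np.array([.575,-.093,.047]);print("mouth",f(c),"per x+2mm",f(c+[.002,0,0])-f(c),"y+2mm",f(c+[0,.002,0])-f(c))
a=np.linspace(0,2*np.pi,60);
im=cv2.imread("pics/over.png")
for r,z,q in((.036,.047,c),(.0195,.047,c),(.022,t[2]+.029,t),(.018,t[2]-.025,t)):
    cv2.polylines(im,[f(np.c_[q[0]+r*np.cos(a),q[1]+r*np.sin(a),0*a+z]).astype(int)],True,(0,0,255),1)
cv2.imwrite("pics/over2.png",im)
E
```

```text
posttop at TCP axis [[244. 106.]] lugs [array([[211., 252.]]), array([[312., 182.]])] foot [[264. 230.]]
mouth [[276. 321.]] per x+2mm [[-2.  4.]] y+2mm [[5. 2.]]
```

View pics/over2.png

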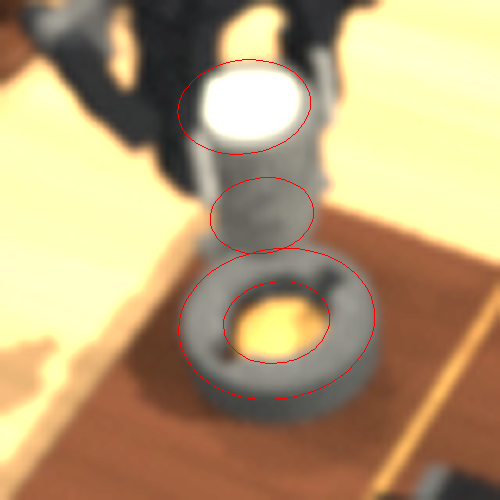

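The rendered outlines agree with the picture. The post is within about 1 mm of the collar axis, and its lug at (212,245) matches the slot direction. I'll descend.

```bash
python3 -m crank '{"hand":[255,255,255,255,255],"translation":[[0.015,0.001,0],[0.03,0.001,0],[0.042,0.001,0],[0.048,0.001,0],[0.048,0.001,0]],"dr":[[0,0,0],[0,0,0],[0,0,0],[0,0,0],[0,0,0]]}' ; python3 -m crank '{"hand":[255,255,255,255,255],"translation":[[0.002,0,0],[0.004,0,0],[0.005,0,0],[0.006,0,0],[0.006,0,0]],"dr":[[0,0,0],[0,0,0],[0,0,0],[0,0,0],[0,0,0]]}'
```

```text
time_s: 4.4
position: [0.5756, -0.094, 0.0823]
tool_rot: [[-0.002, 0.913, -0.408], [0.001, -0.408, -0.913], [-1.0, -0.002, 0.0]]
ft_force: [0.1, 0.4, -1.7]
grip_width: 0.043
time_s: 4.9
position: [0.5759, -0.0935, 0.0774]
tool_rot: [[0.0, 0.914, -0.407], [-0.0, -0.407, -0.914], [-1.0, 0.0, 0.0]]
ft_force: [0.1, -0.2, -1.6]
grip_width: 0.043
```

```bash
python3 -m crank '{"hand":[255,255,255,255,255],"translation":[[0.001,0,0],[0.002,0,0],[0.003,0,0],[0.004,0,0],[0.004,0,0]],"dr":[[0,0,0],[0,0,0],[0,0,0],[0,0,0],[0,0,0]]}'; python3 -m crank '{"hand":[255,255,255,255,255],"translation":[[0.001,0,0],[0.002,0,0],[0.003,0,0],[0.004,0,0],[0.004,0,0]],"dr":[[0,0,0],[0,0,0],[0,0,0],[0,0,0],[0,0,0]]}'
```

```text
time_s: 5.4
position: [0.5758, -0.0938, 0.0756]
tool_rot: [[0.001, 0.914, -0.407], [-0.001, -0.407, -0.914], [-1.0, 0.001, 0.001]]
ft_force: [-8.0, -0.4, 18.1]
grip_width: 0.0433
time_s: 5.9
position: [0.5756, -0.0942, 0.0737]
tool_rot: [[0.002, 0.914, -0.406], [-0.003, -0.406, -0.914], [-1.0, 0.003, 0.002]]
ft_force: [-10.9, -3.3, 12.1]
grip_width: 0.0429
```

```bash
python3 -m crank '{"hand":[255,255],"translation":[[-0.001,-0.001,0.0005],[-0.001,-0.002,0.001]],"dr":[[0,0,0],[0,0,0]]}'; python3 -c "
from rig import sensors
print(sensors.observe()['wrist_torque'])"
```

```text
time_s: 6.1
position: [0.5738, -0.094, 0.0708]
tool_rot: [[0.001, 0.913, -0.407], [-0.001, -0.407, -0.913], [-1.0, 0.001, 0.0]]
ft_force: [0.9, -1.5, -1.1]
grip_width: 0.0428
[-0.40594567  0.00755811 -0.02229074]
```

Easing in -x freed it, and it dropped below roof height with the force gone. I'll continue down to the spring.

```bash
python3 -m crank '{"hand":[255,255,255,255,255],"translation":[[0.001,0,0],[0.002,0,0],[0.003,0,0],[0.004,0,0],[0.004,0,0]],"dr":[[0,0,0],[0,0,0],[0,0,0],[0,0,0],[0,0,0]]}'; python3 -c "
from rig import sensors
print(sensors.observe()['wrist_torque'])"
```

```text
time_s: 6.6
position: [0.5738, -0.0937, 0.0663]
tool_rot: [[0.0, 0.914, -0.407], [-0.0, -0.407, -0.914], [-1.0, 0.0, 0.0]]
ft_force: [-1.2, -3.4, 1.5]
grip_width: 0.0429
[-0.68327293  0.22896925  0.05998408]
```

```bash
python3 -m crank '{"hand":[255,255,255,255,255],"translation":[[0.001,0,0.0005],[0.002,0,0.0005],[0.003,0,0.0005],[0.004,0,0.0005],[0.005,0,0.0005]],"dr":[[0,0,0],[0,0,0],[0,0,0],[0,0,0],[0,0,0]]}';python3 -m crank '{"hand":[255,255],"translation":[[0.001,0,0],[0.001,0,0]],"dr":[[0,0,0],[0,0,0]]}'; python3 -c "
from rig import sensors
print(sensors.observe()['wrist_torque'])"
```

```text
time_s: 7.1
position: [0.5737, -0.094, 0.0616]
tool_rot: [[0.001, 0.914, -0.407], [-0.0, -0.407, -0.914], [-1.0, 0.001, -0.0]]
ft_force: [-0.5, -1.0, 6.3]
grip_width: 0.0435
time_s: 7.3
position: [0.5737, -0.094, 0.0606]
tool_rot: [[0.001, 0.914, -0.407], [0.0, -0.407, -0.914], [-1.0, 0.001, -0.0]]
ft_force: [-0.6, -2.0, 8.4]
grip_width: 0.043
[-0.26722038  0.34899421 -0.01177849]
```

Spring force is about 10 N (8.4 N plus the post's weight), which puts the underside at roughly 2–3 mm. I'll press 0.5 mm more and start the clockwise twist.

```bash
python3 -m crank '{"hand":[255,255,255,255,255],"translation":[[0.0005,0,0],[0.0005,0,0],[0.0005,0,0],[0.0005,0,0],[0.0005,0,0]],"dr":[[0,0,0],[0.07,0,0],[0.14,0,0],[0.21,0,0],[0.28,0,0]]}'; python3 -c "
from rig import sensors
print(sensors.observe()['wrist_torque'])"
```

```text
time_s: 7.8
position: [0.5735, -0.0939, 0.0602]
tool_rot: [[0.0, 0.764, -0.646], [0.0, -0.646, -0.764], [-1.0, 0.0, -0.0]]
ft_force: [-2.2, -1.5, 6.4]
grip_width: 0.0431
[-0.11378747  0.38388127  0.04674533]
```

```bash
python3 -m crank '{"hand":[255,255,255,255,255],"translation":[[0,0,0],[0,0,0],[0,0,0],[0,0,0],[0,0,0]],"dr":[[0.1,0,0],[0.2,0,0],[0.3,0,0],[0.4,0,0],[0.5,0,0]]}'; python3 -c "
from rig import sensors
print(sensors.observe()['wrist_torque'])";  python3 -m crank '{"hand":[255,255,255,255,255],"translation":[[0,0,0],[0,0,0],[0,0,0],[0,0,0],[0,0,0]],"dr":[[0.1,0,0],[0.2,0,0],[0.3,0,0],[0.4,0,0],[0.5,0,0]]}'; python3 -c "
from rig import sensors
print(sensors.observe()['wrist_torque'])"
```

```text
time_s: 8.3
position: [0.5734, -0.0936, 0.0602]
tool_rot: [[-0.0, 0.36, -0.933], [0.001, -0.933, -0.36], [-1.0, -0.001, -0.0]]
ft_force: [-3.1, -0.0, 7.3]
grip_width: 0.0434
[0.09796929 0.453155   0.05001504]
time_s: 8.8
position: [0.5733, -0.0932, 0.0601]
tool_rot: [[-0.0, -0.132, -0.991], [0.001, -0.991, 0.132], [-1.0, -0.001, 0.0]]
ft_force: [-3.3, 2.4, 8.0]
grip_width: 0.0432
[0.54881693 0.34556795 0.08594691]
```

```bash
T(){ python3 -c "
from rig import sensors
print(sensors.observe()['wrist_torque'].round(3))"; }; python3 -m crank '{"hand":[255,255,255,255],"translation":[[0,0,0],[0,0,0],[0,0,0],[0,0,0]],"dr":[[0.06,0,0],[0.12,0,0],[0.18,0,0],[0.22,0,0]]}';T; python3 -m crank '{"hand":[255,255,255],"translation":[[0,0,0],[0,0,0],[0,0,0]],"dr":[[0.02,0,0],[0.04,0,0],[0.06,0,0]]}'; T
```

```text
time_s: 9.2
position: [0.5734, -0.093, 0.0601]
tool_rot: [[0.0, -0.343, -0.939], [0.002, -0.939, 0.343], [-1.0, -0.002, 0.001]]
ft_force: [-1.7, 2.7, 6.3]
grip_width: 0.043
[0.689 0.305 0.068]
time_s: 9.5
position: [0.5733, -0.0928, 0.0602]
tool_rot: [[-0.0, -0.398, -0.918], [0.002, -0.918, 0.398], [-1.0, -0.002, 0.001]]
ft_force: [-2.9, 4.5, 8.8]
grip_width: 0.0432
[0.923 0.448 0.129]
```

```bash
T(){ python3 -c "
from rig import sensors
print(sensors.observe()['wrist_torque'].round(3))"; }; python3 -m crank '{"hand":[255,255],"translation":[[0,0,0],[0,0,0]],"dr":[[0.02,0,0],[0.04,0,0]]}';T; python3 -m crank '{"hand":[255,255],"translation":[[0,0,0],[0,0,0]],"dr":[[0.02,0,0],[0.03,0,0]]}'; T
```

```text
time_s: 9.7
position: [0.5729, -0.0924, 0.0601]
tool_rot: [[-0.001, -0.433, -0.901], [0.003, -0.901, 0.433], [-1.0, -0.002, 0.002]]
ft_force: [-3.1, 5.4, 9.0]
grip_width: 0.0428
[1.155 0.508 0.667]
time_s: 9.9
position: [0.5732, -0.0929, 0.0601]
tool_rot: [[-0.001, -0.459, -0.888], [0.002, -0.888, 0.459], [-1.0, -0.001, 0.001]]
ft_force: [-2.3, 3.1, 8.7]
grip_width: 0.0432
[0.731 0.341 0.853]
```

The stop was reached near 90–94° and the torque jumped to 0.85 N·m, with a little slip in the grip. I'll back off about 3° so the lugs sit under the recess, then ease the press.

```bash
T(){ python3 -c "
from rig import sensors
print(sensors.observe()['wrist_torque'].round(3))"; }; python3 -m crank '{"hand":[255,255,255],"translation":[[0,0,0],[0,0,0],[0,0,0]],"dr":[[-0.03,0,0],[-0.055,0,0],[-0.055,0,0]]}';T; python3 -m crank '{"hand":[255,255,255,255,255],"translation":[[-0.001,0,0],[-0.002,0,0],[-0.003,0,0],[-0.004,0,0],[-0.004,0,0]],"dr":[[0,0,0],[0,0,0],[0,0,0],[0,0,0],[0,0,0]]}'; T
```

```text
time_s: 10.2
position: [0.5735, -0.0933, 0.0602]
tool_rot: [[0.0, -0.41, -0.912], [0.001, -0.912, 0.41], [-1.0, -0.001, 0.0]]
ft_force: [-1.2, 0.7, 7.7]
grip_width: 0.0431
[0.354 0.336 0.045]
time_s: 10.7
position: [0.5733, -0.0934, 0.0634]
tool_rot: [[-0.0, -0.411, -0.912], [0.001, -0.912, 0.411], [-1.0, -0.001, 0.001]]
ft_force: [0.2, 3.7, -0.7]
grip_width: 0.0427
[ 0.818 -0.196  0.002]
```

It rose 3.3 mm and then met resistance, so the lugs are up in the recess. I'll release and retreat.

```bash
python3 -m crank '{"hand":[220,180,120,60,0],"translation":[[0.0005,0,0],[0.0005,0,0],[0.0005,0,0],[0.0005,0,0],[0.0005,0,0]],"dr":[[0,0,0],[0,0,0],[0,0,0],[0,0,0],[0,0,0]]}'; python3 -m crank '{"hand":[0,0,0,0,0],"translation":[[0,0,0],[0,0,0],[-0.01,0,0],[-0.03,0,0],[-0.06,0,0]],"dr":[[0,0,0],[0,0,0],[0,0,0],[0,0,0],[0,0,0]]}';  python3 -m crank '{"hand":[0,0,0,0,0],"translation":[[-0.04,0,0],[-0.08,0,0],[-0.11,0.04,0],[-0.11,0.08,0],[-0.11,0.12,0]],"dr":[[0,0,0],[0,0,0],[0,0,0],[0,0,0],[0,0,0]]}'; python3 -m crank '{"hand":[0,0,0,0,0],"translation":[[0,0.04,0],[0,0.08,0],[0,0.12,0],[0,0.12,0],[0,0.12,0]],"dr":[[0,0,0],[0,0,0],[0,0,0],[0,0,0],[0,0,0]]}'
python3 - <<'E'
from h import *
out=[]
for n in("top","scene"):
    p,d=cams.get_image(n);P=cloud(n,d);u,v=proj(n,[.575,-.093,.08])[0].astype(int);w=22
    out.append(cv2.convertScaleAbs(cv2.resize(p[v-w:v+w,u-w:u+w],(400,400),interpolation=cv2.INTER_CUBIC),alpha=1.6))
    Q=P[v-w:v+w,u-w:u+w].reshape(-1,3);Q=Q[(Q[:,2]>.088)&(Q[:,2]<.11)]
    c,r=cv2.minEnclosingCircle(Q[:,:2].astype(np.float32));print(n,len(Q),c,r,"top z median",np.median(Q[:,2]))
    cv2.imwrite(f"pics/{n}9.png",p)
d0=np.load("pics/top0.npy");p,d=cams.get_image("top")
print("post top z at start",np.median((lambda q:q[(q[:,2]>.055)&(q[:,2]<.075)][:,2])(cloud("top",d0)[155:195,455:500].reshape(-1,3))))
a,b=cv2.imread("pics/top0.png"),p
for k,(u,v) in dict(phone=(187,162),egg=(179,237),inc=(467,237),key=(321,200)).items():print(k,np.abs(a[v-25:v+25,u-25:u+25].astype(int)-b[v-25:v+25,u-25:u+25]).max(2).mean().round(1))
cv2.imwrite("pics/end.png",np.hstack(out))
E
```

```text
time_s: 11.2
position: [0.5734, -0.0944, 0.0632]
tool_rot: [[-0.0, -0.411, -0.912], [-0.0, -0.912, 0.411], [-1.0, 0.001, -0.0]]
ft_force: [-0.2, -0.6, 0.2]
grip_width: 0.0726
time_s: 11.7
position: [0.5728, -0.0939, 0.1236]
tool_rot: [[-0.002, -0.411, -0.912], [0.001, -0.912, 0.411], [-1.0, 0.0, 0.003]]
ft_force: [-1.2, 0.3, -0.5]
grip_width: 0.0856
time_s: 12.2
position: [0.5237, -0.2045, 0.2353]
tool_rot: [[0.003, -0.41, -0.912], [-0.002, -0.912, 0.41], [-1.0, 0.001, -0.003]]
ft_force: [1.3, -0.2, -0.6]
grip_width: 0.0851
time_s: 12.7
position: [0.4745, -0.3133, 0.2338]
tool_rot: [[0.0, -0.412, -0.911], [-0.0, -0.911, 0.412], [-1.0, -0.0, -0.0]]
ft_force: [-0.4, 0.3, -0.2]
grip_width: 0.0853
top 384 (0.5746691823005676, -0.09454226493835449) 0.02252679131925106 top z median 0.09308766576428712
scene 257 (0.5762249231338501, -0.09276498109102249) 0.023448405787348747 top z median 0.09262336432067453
post top z at start 0.061923510240552426
phone 7.5
egg 8.9
inc 20.2
key 6.2
```

View pics/end.png

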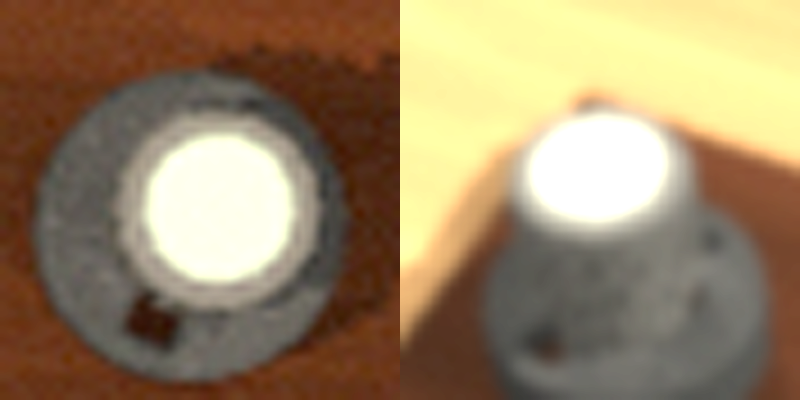

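The post is upright, with its underside 6.2 mm above the slab. The visible slot, (150,320) in the top view and (548,345) in the scene view, is empty, so the lugs have turned away from it. The pixel differences are low for the phone, egg and key. The arm now hangs over the incense holder, which explains its higher value, and nothing went near it. Handing in.

```bash
python3 -c "
from rig import env
print(env.close_job())"
```

```text
the job is handed in; nothing more can be done
None
```

The post is in the collar and, by my last measurements, locked. I handed the job in at about 13 s of robot time; no verdict was reported.

**What I did:** I gripped the post, turned it about -24° to match the slots and lowered it in. It caught on the roof once, at about 18 N, and a small sideways shift freed it. I then pressed it to about 10 N, twisted it about 90° clockwise to the stop, backed off about 3°, let it spring up and released it.

**Last checks:**
- **Height:** the post's underside is about 6.2 mm above the slab, against a locked height of 6 mm. It rose about 3.3 mm before meeting resistance, so the lugs are in the recess.
- **Position:** the top camera puts the post's axis within about 1.5 mm of the collar's axis.
- **Slots:** the visible slot is empty, so the lugs have turned away from it.
- **Robot:** the gripper is open and clear of everything.

**What did not go as planned or is less certain:**
- **Torque at the stop:** it reached about 0.85 N·m before I backed off, above the advised 0.3 N·m. The post slipped slightly in the grip.
- **Incense holder:** the phone, egg and key look unmoved. The before-and-after comparison was less clear for the incense holder because the arm hung over it, but the robot never came near it.

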